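# Gauge the chocolate feed tube and show the tip

### The job

Swing the brass hasp on the chocolate feeder's left side (left as the robot sees it) shut, flat over the catch on its lid. Then lift the gauge rod off its rack, push it tip first down the feeder's sloping feed tube until its collar stops on the red mouth, and draw it all the way out again. Finish while still holding the rod in the air, level and still, with its banded tip about 12 cm above the round white reading pad; leave the moulds, the jar and the jar lid where they are.

Things in the scene. Friction and masses are not known exactly. Their poses are not given: they have to be found in the camera images.
- feeder: Fixed white steel box with a steel lid, lid top 120 mm above the table. Origin on the table; x towards the face with the feed tube (away from the robot, within 0.3 rad), y left, z up. It spans x -65 to +55, y -90 to +90 mm. The catch, a brass block 12 x 12 x 12 mm, stands on the lid at x 15, y 45 mm.
- hasp (a joint): Brass hasp leaf on the feeder's +y side: 90 mm long from the hinge, 30 wide, 4 thick, slotted for the catch 36 to 62 mm from the hinge. 0 = shut, flat over the lid, pointing along feeder -y; pi/2 = upright; more leans outwards (stop at 2.0). Starts open, 1.0 to 1.9 rad. Friction hinge (0.06 N m, 1 N at its end), no spring: stays where left.
- hasp_hinge (a point): On the hasp's hinge axis, at mid-width: feeder x 15, y 95, z 126 mm. The hinge axis is along feeder x. Same orientation as the feeder.
- hasp_end (a point): Middle of the free end of the hasp leaf, 90 mm from the hinge.
- feed_tube: Steel tube, 27 mm outside, with a red mouth ring 35 mm across, in the feeder's far face. Origin: centre of the mouth (feeder x 85, y 0, z 115 mm); z axis along the tube outwards, 35 degrees above the horizontal, away from the robot. Bore 15 mm, 80 mm long, open at the inner end. The rod goes in along -z, 75 mm, until its collar meets the mouth.
- gauge_grip (a point): Centre of the gauge rod's green square handle (84 mm long, 18 x 18 mm). x axis along the rod, tip towards -x. Along x from here: tip -125, collar's front face (the one that stops on the tube) -50, its back -42, handle's end +42 mm. Starts level on the rack, axis 80 mm above the table, tip roughly towards the robot (within 0.3 rad).
- gauge_tip (a point): Round end of the rod's 9 mm steel shaft, banded red, yellow and blue; 75 mm in front of the collar's face, on the rod's axis.
- gauge_collar (a point): Centre of the front face of the brass collar (26 mm across, 8 mm thick), on the rod's axis.
- gauge_rod: The whole rod, straight, 167 mm long, about 90 g; origin and axes as point gauge_grip.
- rack: Fixed wooden rack for the rod, base 170 x 60 x 10 mm; origin on the table, x along the rod (away from the tip). Two notched cradles, 8 mm thick, 50 wide, at x -20 (under the shaft) and +114 mm (under the handle's end), 90 and 85 mm high. The handle's centre starts at x 80; lift straight up. Rack on one side of the feeder, pad on the other.
- pad: Fixed round white reading pad, 100 mm across with a blue rim to 130 mm, top 4 mm above the table; origin at its centre on the table.
- mould_a: Dark brown chocolate mould, 150 x 100 x 18 mm, loose, on a pink tray 6 mm thick beyond the feeder; origin under its centre. Leave alone.
- mould_b: Second brown mould of the same size. Leave alone.
- jar: Amber jar with white cap, 66 mm across, 95 mm high; origin under its centre. Leave alone.
- jar_lid: White jar lid lying on the table, 68 mm across, 12 mm high; origin under its centre. Leave alone.
Not all that is in view belongs to the job. Of the things that look like the pad, the middle-sized one is meant. There is more than one size of the rack; the one meant has the size given above.

How it is judged:
On the way, in this order (a step that is already met when the one before it is completed fails the run):
1. the hasp lies flat over the catch (value of joint hasp below 0.12 rad), for 0.2 s.
2. the rod is in the feed tube with its collar stopped on the mouth, the hasp still shut (z of gauge_collar in the frame of feed_tube below 0.004 m and z of gauge_tip in the frame of feed_tube below -0.068 m and x of gauge_collar in the frame of feed_tube between -0.006 and 0.006 m and y of gauge_collar in the frame of feed_tube between -0.006 and 0.006 m and value of joint hasp below 0.12 rad), for 0.1 s.
3. the rod is drawn all the way out of the tube (z of gauge_tip in the frame of feed_tube above 0.01 m and contact force between gauge_rod and the fingers above 1 N), for 0.1 s.
At the end, for the whole second after the job is handed in: The rod is held by the fingers alone and at rest (under 30 mm/s), level within 0.15 rad, its tip 75 to 175 mm above the table and within 45 mm of the pad's centre seen from above; the hasp is still shut (below 0.12 rad) (horizontal distance between gauge_tip and pad below 0.045 m and height (world z) of gauge_tip between 0.075 and 0.175 m and angle between gauge_rod's own x axis and vertical between 1.4208 and 1.7208 rad and contact force between gauge_rod and the fingers above 1 N and contact force between gauge_rod and rack below 0.1 N and contact force between gauge_rod and feeder below 0.1 N and contact force between gauge_rod and pad below 0.1 N and linear speed of gauge_rod below 0.03 m/s and value of joint hasp below 0.12 rad); the arm keeps its last pose, push and grip.
It fails at once if a mould, the jar or the jar lid is moved more than 30 mm (distance of any of mould_a, mould_b, jar, jar_lid from where it was at the start of the episode above 0.03 m).
It also fails if it takes over 67 s, if anything falls off the work surface, if the arm or the gripper's body presses on something with over 40 N, if the wrist force passes 120 N, or if a joint passes its speed limit or range.

### The arm

A 6-joint arm with a two-finger parallel gripper is mounted at the origin on the work surface. World frame = base frame: x ahead of the robot, y to its left, z up, the work surface at z = 0. Lengths are in m, angles in rad, forces in N, time in s.
With the tool pointing down it reaches from about 0.325 to 0.9 m from the base axis. Payload 6.1 kg.
Tool frame: the origin (TCP) lies midway between the tips of the shut fingers; the grasp point (between the pads) lies 19 mm behind it; z points along the fingers, y is the line along which they close (so a half turn about z gives the same grasp; the last joint's range is limited). The gripper opens to 85 mm and grips with 20 to 120 N. Pads are 22 mm wide; open, the fingers measure 114 mm over their backs; the gripper's body (76 mm by 85 mm) begins 54 mm behind the grasp point. The pads swing forward as they close: fully open they stand 13 mm farther back than shut.
Start: joints at [-1.308, 0.22, 1.526, -0, 1.395, -0.126], TCP at [0.237, -0.578, 0.231] pointing down, gripper open.
Joint ranges: [-2.98, 2.98], [-0.91, 2.08], [0.09, 2.57], [-1.24, 4.39], [0.2, 2.65], [-2.68, 2.68]. Speed limits (rad/s): [2.57, 2.57, 3.01, 3.14, 3.14, 3.14].

### API

Orientations are given as [roll, pitch, yaw] about the fixed x, y, z axes, in that order (R = Rz(yaw) Ry(pitch) Rx(roll)).
In Python, from plant import movep, move_l, set_joints, gripper_to, hold, inverse_kinematics, observe, get_image, get_calibration, Unreachable, job_done gives the robot as it stands. Calls block until the motion is done:
- movep(position, orientation): joint-space move of the TCP to a pose.
- move_l(position, feed=0.15, rotation=None, max_force=None): straight line of the TCP; rotation=None keeps the orientation; feed is the mean speed in m/s. With max_force (N) it stops when the force on the tool has changed by that much, and returns True; else False.
- set_joints(angles): joint-space move.
- gripper_to(opening, f_grip=None): finger opening in m; f_grip is the grip in N (None keeps the last); returns when the fingers have stopped.
- hold(seconds).
- inverse_kinematics(position, orientation): joint angles nearest the present ones, or None.
- observe(): the state.
- get_image(name): name is "side" or "top" or "wrist"; returns (picture, depth): 420x560x3 uint8, red, green, blue; 420x560 float32, m along the optical axis (not along the pixel's ray), 0 where there is no reading.
- get_calibration(name): a dict with "intrinsics" (3x3 intrinsics, pixels), "dist_coeffs" ([k1, k2, p1, p2, k3] as OpenCV has them; the pictures are not rectified), "world_from_camera" (4x4, takes a point from camera to world coordinates). Camera axes: x right, y down, z forward; pixel columns grow to the right and rows downward; lengths in m; the calibration is good to about 2 mm. A picture is of the moment at which its call begins: read the wrist's pose just before it. get_calibration takes no time and is no camera call; for the wrist camera it gives the pose at the moment of the call.
A pose or a line that the arm cannot do raises Unreachable and nothing moves.
- job_done(): hands the job in; it is judged then, once.
The state is a dict: "time_s": time; "q": joint angles; "joint_velocities": joint speeds; "joint_torque": joint torques, N m; "eef_pos": TCP position; "tcp_rot": TCP orientation; "ft_force": force on the tool from outside, world axes, zero at the start; "torque": the same for the moment, N m; "opening": finger opening in m; "grasp_force": force on a finger pad.
Only numpy, scipy, OpenCV 4.12 (cv2) and the standard library are available. Lean on these libraries where they do the work, as an engineer would, in place of code of your own. Each camera call takes 0.05 s, during which the arm holds its last target. There are 200 camera calls.

## Working session

There is one attempt and no reset: what is moved stays moved. The work goes in short steps, each a Python script; the robot and the scene stay as the last script left them, time stands still between calls to the robot, and variables do not carry over. Pictures are saved under pics/ and viewed, at most 12 in all, crops included, and the job is handed in when it is done.

```bash
ls; mkdir -p pics; python3 - <<'E'
from plant import *
import cv2,numpy as np
for n in("top","side"):
    im,d=get_image(n); c=get_calibration(n)
    np.savez(f"pics/{n}.npz",im=im,d=d,**{k:np.array(v) for k,v in c.items()})
    cv2.imwrite(f"pics/{n}0.png",im[:,:,::-1])
    print(n,np.round(c["world_from_camera"],3).tolist(),np.round(c["intrinsics"],1).tolist(),c["dist_coeffs"])
print(observe())
E
```

```text
pics
top [[-0.011, -0.999, 0.045, 0.475], [-1.0, 0.011, -0.004, 0.051], [0.003, -0.045, -0.999, 1.671], [0.0, 0.0, 0.0, 1.0]] [[540.8, 0.0, 287.7], [0.0, 540.8, 212.0], [0.0, 0.0, 1.0]] [-0.0724354  0.         0.         0.         0.       ]
side [[-0.822, -0.339, 0.457, -0.178], [-0.569, 0.477, -0.67, 1.09], [0.009, -0.811, -0.585, 0.981], [0.0, 0.0, 0.0, 1.0]] [[502.6, 0.0, 284.1], [0.0, 502.6, 210.8], [0.0, 0.0, 1.0]] [-0.14630412  0.          0.          0.          0.        ]
{'time_s': 0.1, 'q': array([-1.30808705e+00,  2.21128966e-01,  1.52748644e+00,  1.80827734e-05,
        1.39471736e+00, -1.26078954e-01]), 'joint_velocities': array([ 1.34394753e-04, -2.00281010e-03, -3.77543937e-03, -1.53275361e-04,
       -2.42595960e-05, -6.23212315e-04]), 'joint_torque': array([ 2.47471871e-03, -4.98241174e+01, -3.90546227e+01, -7.70205293e-05,
        5.62300236e-03,  1.45589217e-05]), 'eef_pos': array([ 0.23678937, -0.57782221,  0.23032541]), 'tcp_rot': array([-3.13986859e+00, -2.36467318e-04,  3.88784843e-01]), 'ft_force': array([ 0.4371231 ,  0.05111133, -0.83789752]), 'torque': array([ 0.03399841,  0.06011151, -0.04159759]), 'grasp_force': 0.0, 'opening': 0.08526367585388717}
```

View pics/top0.png

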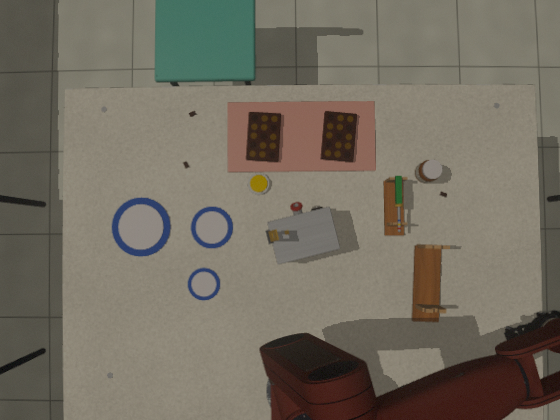

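View pics/side0.png

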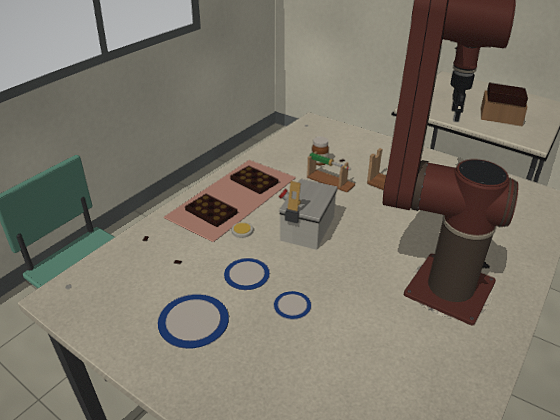

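The top view shows the feeder at about (303,235) with its hasp at (283,236). The red mouth is at (297,207), and the rod with its green handle is on the small rack at (396,205). There are three pads, and the middle-sized one is at (212,227). The jar is at (430,170) and the yellow lid-like thing at (260,184). Next I'll get coarse poses from depth.

```bash
cat > h.py <<'E'
import numpy as np,cv2
from scipy.spatial.transform import Rotation as R
from plant import *
def cloud(im,d,c):
    """world xyz per pixel from depth"""
    K=np.array(c["intrinsics"]);D=np.array(c["dist_coeffs"]);T=np.array(c["world_from_camera"])
    h,w=d.shape
    uv=np.stack(np.meshgrid(np.arange(w),np.arange(h)),-1).reshape(-1,1,2).astype(float)
    n=cv2.undistortPoints(uv,K,D).reshape(h,w,2)
    P=np.dstack([n*d[...,None],d])
    return P@T[:3,:3].T+T[:3,3]
def shot(name,fn=None):
    c=get_calibration(name); im,d=get_image(name)
    if fn: cv2.imwrite(f"pics/{fn}.png",im[:,:,::-1])
    return im,d,c,cloud(im,d,c)
def hsv(im): return cv2.cvtColor(im,cv2.COLOR_RGB2HSV)
E
python3 - <<'E'
from h import *
f=np.load("pics/top.npz");im,d=f["im"],f["d"];W=cloud(im,d,f);H=hsv(im)
X=W[...,0];Y=W[...,1];Z=W[...,2]
r=(X>.2)&(X<1.1)
z=lambda v,u:np.round(W[v,u],3)
print("table",z(350,130),z(300,250))
lid=(abs(Z-.12)<.006)&(H[...,1]<60)&(X>.3)&(X<.75)&(abs(Y)<.25)
p=W[lid][:,:2].astype(np.float32);print("lid",len(p),cv2.minAreaRect(p),np.median(Z[lid]))
g=(H[...,0]>50)&(H[...,0]<80)&(H[...,1]>120)&(Y<-.1)&(Y>-.6)&(X>.4)&(X<.75)
p=W[g];print("green",len(p),np.median(p,0),p.min(0),p.max(0),cv2.minAreaRect(p[:,:2].astype(np.float32)))
b=((H[...,0]>100)&(H[...,0]<130)&(H[...,1]>120)&(H[...,2]>60)).astype(np.uint8)
n,l,s,ce=cv2.connectedComponentsWithStats(b)
for i in range(1,n):
    if s[i,4]>100:
        p=W[l==i];print("blue",s[i],np.median(p[:,2]),cv2.minEnclosingCircle(p[:,:2].astype(np.float32)))
red=(((H[...,0]<6)|(H[...,0]>174))&(H[...,1]>130)&(Z<.2)&(X>.4)&(X<.75)&(abs(Y)<.2));p=W[red];print("red",len(p),p.mean(0))
br=(Z>.1)&(Z<.25)&(X>.4)&(X<.65)&(abs(Y)<.2)&(H[...,0]>10)&(H[...,0]<30)&(H[...,1]>90);p=W[br];print("brass",len(p));print(np.round(p[::6],3).tolist())
cv2.imwrite("pics/crop.png",cv2.resize(im[150:330,190:460,::-1],None,fx=2.9,fy=2.9,interpolation=cv2.INTER_CUBIC))
E
```

```text
table [0.13  0.535 0.004] [0.281 0.164 0.001]
lid 2386 ((0.493940144777298, 0.010483011603355408), (0.1557626724243164, 0.19627878069877625), 13.538028717041016) 0.1213945409049495
green 159 [ 0.61098314 -0.28153377  0.09062318] [ 0.57229396 -0.29053773  0.08080107] [ 0.64980347 -0.27226434  0.09972725] ((0.6110712289810181, -0.2813670337200165), (0.018086902797222137, 0.0775117576122284), 89.77808380126953)
blue [112 198  58  58 917] 0.005919431431516076 ((0.4911368191242218, 0.3213381767272949), 0.27106863260269165)
blue [192 207  40  41 401] 0.0048323715404026135 ((0.49852225184440613, 0.19598102569580078), 0.14710313081741333)
blue [188 269  32  31 220] 0.00422043559182439 ((0.33178314566612244, 0.30594295263290405), 0.04903608188033104)
red 50 [0.55980243 0.0207184  0.12288257]
brass 105
[[0.494, 0.091, 0.121], [0.491, 0.099, 0.13], [0.49, 0.08, 0.215], [0.489, 0.102, 0.132], [0.488, 0.083, 0.202], [0.488, 0.045, 0.135], [0.485, 0.083, 0.201], [0.485, 0.048, 0.135], [0.483, 0.088, 0.125], [0.48, 0.096, 0.15], [0.48, 0.078, 0.215], [0.477, 0.088, 0.126], [0.474, 0.093, 0.156], [0.474, 0.075, 0.208], [0.471, 0.085, 0.122], [0.469, 0.093, 0.143], [0.469, 0.075, 0.216], [0.466, 0.084, 0.183]]
```

View pics/crop.png

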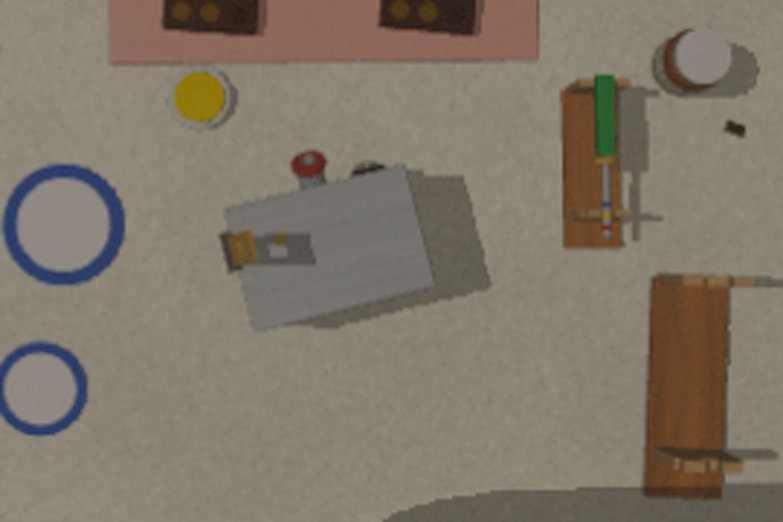

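The crop shows the hasp nearly upright on the left side of the feeder and the feeder turned by about +0.22 rad. The rod points at the robot. I'll look closer with the wrist camera over the feeder and the rod.

```bash
python3 - <<'E'
from h import *
print(get_calibration("wrist")["world_from_camera"].round(3).tolist(), get_calibration("wrist")["intrinsics"].tolist(),get_calibration("wrist")["dist_coeffs"])
ims=[]
for k,(p,yaw) in enumerate([((.50,-.25,.36),0),((.45,.03,.42),0.0)]):
    movep(p,[np.pi,0,yaw]); hold(.2)
    im,d,c,W=shot("wrist"); ims.append(im)
    np.savez(f"pics/w{k}.npz",im=im,d=d,W=W,**{q:np.array(v) for q,v in c.items()})
    print(observe()["time_s"],observe()["eef_pos"],c["world_from_camera"].round(3).tolist())
cv2.imwrite("pics/w01.png",cv2.resize(np.vstack(ims)[:,:,::-1],None,fx=.71,fy=.71))
E
```

```text
[[0.379, -0.888, -0.26, 0.303], [-0.925, -0.365, -0.104, -0.552], [-0.002, 0.28, -0.96, 0.372], [0.0, 0.0, 0.0, 1.0]] [[342.2852877334386, 0.0, 280.9871492005658], [0.0, 342.2852877334386, 206.69166359629548], [0.0, 0.0, 1.0]] [-0.07425612  0.          0.          0.          0.        ]
1.9667 [ 0.49965987 -0.25066603  0.3596055 ] [[-0.001, -0.96, -0.282, 0.571], [-1.0, 0.001, 0.001, -0.252], [-0.001, 0.282, -0.96, 0.501], [0.0, 0.0, 0.0, 1.0]]
3.3333 [0.45023475 0.02913915 0.41947049] [[-0.001, -0.959, -0.282, 0.522], [-1.0, 0.001, 0.001, 0.028], [-0.0, 0.282, -0.959, 0.561], [0.0, 0.0, 0.0, 1.0]]
```

View pics/w01.png

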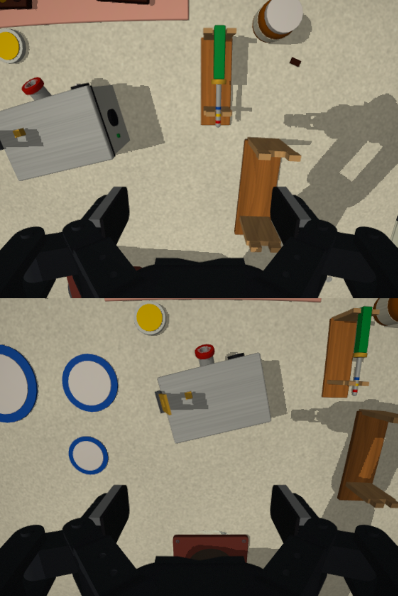

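The upper picture shows the rod handle at (218,52) and tip at (218,124) on its rack. The lower one shows the lid at (215,398), red mouth at (205,351), catch at (186,397), hasp at (163,402), and the pad at (90,382). Now to fit the poses.

```bash
python3 - <<'E'
from h import *
for k in (0,1):
    f=np.load(f"pics/w{k}.npz");im,d,W=f["im"],f["d"],f["W"];H=hsv(im);X,Y,Z=W[...,0],W[...,1],W[...,2]
    print("---",k,"table z",np.median(Z[(abs(Z)<.03)&(d>0)&(X>.3)]),np.std(Z[(abs(Z)<.015)&(d>0)]))
    m=((abs(Z-.12)<.008)&(H[...,1]<60)&(abs(Y)<.25)&(X>.3)&(X<.7)&(d>0)).astype(np.uint8)
    m=cv2.morphologyEx(m,cv2.MORPH_CLOSE,np.ones((9,9)));m=cv2.morphologyEx(m,cv2.MORPH_OPEN,np.ones((7,7)))
    n,l,s,ce=cv2.connectedComponentsWithStats(m);i=1+np.argmax(s[1:,4]);mm=l==i
    # pixel rays of the outline onto plane z=.12
    T=f["world_from_camera"];cs,_=cv2.findContours(mm.astype(np.uint8),0,1);cn=max(cs,key=len).astype(float)
    def onz(uv,z):
        n_=cv2.undistortPoints(np.asarray(uv,float).reshape(-1,1,2),f["intrinsics"],f["dist_coeffs"]).reshape(-1,2)
        r=np.c_[n_,np.ones(len(n_))]@T[:3,:3].T;return T[:3,3]+r*((z-T[2,3])/r[:,2])[:,None]
    P=onz(cn,.12)[:,:2].astype(np.float32);print("lid z",np.median(Z[mm]),cv2.minAreaRect(P))
    red=(((H[...,0]<6)|(H[...,0]>174))&(H[...,1]>130)&(Z<.16)&(Z>.06)&(X>.45)&(X<.65)&(abs(Y)<.12));p=W[red]
    print("red",len(p),np.median(p,0),p.min(0),p.max(0))
    g=(H[...,0]>50)&(H[...,0]<80)&(H[...,1]>120)&(Y<-.2)&(Y>-.4)&(X>.4)&(X<.75)
    cs,_=cv2.findContours((g&(Z>.086)).astype(np.uint8),0,1);P=onz(max(cs,key=len),.089)[:,:2].astype(np.float32)
    print("green",np.median(W[g],0),cv2.minAreaRect(P))
    b=((H[...,0]>100)&(H[...,0]<130)&(H[...,1]>120)&(H[...,2]>60)).astype(np.uint8)
    n,l,s,ce=cv2.connectedComponentsWithStats(b)
    for i in range(1,n):
        if s[i,4]>300:
            cs,_=cv2.findContours((l==i).astype(np.uint8),0,1);P=onz(max(cs,key=len),.004)[:,:2].astype(np.float32);print("blue",s[i],cv2.fitEllipse(P))
    for nm,lo,hi in(("hasp/catch",.1,.24),("tube",.08,.14)):
        br=(Z>lo)&(Z<hi)&(X>.4)&(X<.65)&(Y>.0)&(Y<.2)&(H[...,0]>10)&(H[...,0]<30)&(H[...,1]>90);p=W[br]
    br=(Z>.125)&(Z<.24)&(X>.4)&(X<.65)&(Y>.02)&(Y<.2)&(d>0);p=W[br];print(len(p));print(np.round(p[::max(1,len(p)//25)],3).tolist())
E
```

```text
--- 0 table z -0.000746478199811218 0.003339195230192914
lid z 0.11913785600912818 ((0.4817603826522827, 0.001097455620765686), (0.13589632511138916, 0.19605249166488647), 13.389756202697754)
red 405 [0.55821674 0.0108945  0.1205675 ] [0.54762497 0.0010372  0.10174594] [0.57306463 0.03566422 0.12848237]
green [ 0.60877845 -0.28344824  0.08785187] ((0.6078581213951111, -0.2835933268070221), (0.017649155110120773, 0.08080834895372391), 89.69022369384766)
175
[[0.556, 0.024, 0.126], [0.554, 0.024, 0.126], [0.552, 0.023, 0.127], [0.549, 0.022, 0.125], [0.492, 0.044, 0.132], [0.491, 0.048, 0.132], [0.49, 0.043, 0.126], [0.49, 0.048, 0.132], [0.489, 0.042, 0.128], [0.489, 0.048, 0.132], [0.488, 0.041, 0.129], [0.488, 0.049, 0.131], [0.487, 0.042, 0.128], [0.487, 0.047, 0.132], [0.486, 0.041, 0.128], [0.485, 0.047, 0.131], [0.484, 0.04, 0.128], [0.484, 0.048, 0.131], [0.483, 0.042, 0.127], [0.483, 0.048, 0.131], [0.482, 0.04, 0.129], [0.482, 0.046, 0.132], [0.48, 0.052, 0.131], [0.479, 0.052, 0.131], [0.462, 0.089, 0.126]]
--- 1 table z -0.0006374705674910275 0.003492345103024376
lid z 0.11
[... 700 characters left out ...]
173549652, 0.302547425031662), (0.09640219062566757, 0.09754568338394165), 3.011608839035034)
523
[[0.555, 0.02, 0.126], [0.549, 0.023, 0.125], [0.49, 0.102, 0.13], [0.489, 0.1, 0.131], [0.489, 0.097, 0.139], [0.487, 0.1, 0.13], [0.487, 0.043, 0.131], [0.485, 0.048, 0.13], [0.484, 0.053, 0.131], [0.49, 0.08, 0.204], [0.484, 0.092, 0.156], [0.48, 0.102, 0.128], [0.479, 0.102, 0.128], [0.479, 0.095, 0.142], [0.485, 0.078, 0.208], [0.475, 0.096, 0.132], [0.481, 0.079, 0.2], [0.471, 0.098, 0.13], [0.477, 0.081, 0.19], [0.478, 0.071, 0.212], [0.47, 0.086, 0.162], [0.475, 0.073, 0.212], [0.464, 0.09, 0.145], [0.472, 0.073, 0.213], [0.458, 0.094, 0.13], [0.469, 0.071, 0.212], [0.466, 0.069, 0.212]]
```

Everything agrees with the given sizes: feeder yaw about 0.235 rad, origin about (0.481, -0.001), hasp at about 1.31 rad, and pad at (0.504, 0.277). Next I'll shut the hasp by following its arc, then look at the mouth up close.

```bash
cat >> h.py <<'E'
YAW=.235; C,S=np.cos(YAW),np.sin(YAW); Rf=np.array([[C,-S,0],[S,C,0],[0,0,1]]); F0=np.array([.4809,-.0008,0])
def fw(x,y,z): return F0+Rf@np.array([x,y,z])
E
python3 - <<'E'
from h import *
hw=.011
def tcp(th,gap):
    rc=np.interp(th,[0,1.31],[.086,.076]); n=np.array([np.sin(th),np.cos(th)])
    yz=np.array([.095,.126])+rc*np.array([-np.cos(th),np.sin(th)])+(gap+.002)*n+[hw,0]
    return fw(.015,*yz)
q0=observe()["q"]
best=None
for y in (YAW+np.pi/2,YAW-np.pi/2):
    s=inverse_kinematics(tcp(1.31,.03),[np.pi,0,y]); print(y,s)
    if s is not None and (best is None or abs(s[5])<best[0]): best=(abs(s[5]),y)
rot=[np.pi,0,best[1]]
gripper_to(0.0)
p=tcp(1.31,.03); movep([p[0],p[1],.30],rot); move_l(p,.2)
for th in (1.2,.9,.6,.35,.15): 
    print(th,move_l(tcp(th,0),.08,max_force=20),observe()["ft_force"].round(1))
print(move_l(tcp(0,-.006),.04,max_force=10),observe()["eef_pos"],tcp(0,0))
hold(.3); e=observe()["eef_pos"]; move_l([e[0],e[1],.27],.2)
movep([.56,.02,.27],[np.pi,0,YAW]); hold(.2)
im,d,c,W=shot("wrist","w2"); np.savez("pics/w2.npz",im=im,d=d,W=W,**{q:np.array(v) for q,v in c.items()}); print(observe()["time_s"])
E
```

```text
1.8057963267948964 [ 0.08084467 -0.10781254  1.91407212  0.          1.33533307 -0.15415533]
-1.3357963267948967 None
1.2 False [-0.3  0.6  0.2]
0.9 False [-0.3 -0.2  0.6]
0.6 False [ 0.1 -0.2  0.1]
0.35 False [ 0.1 -0.1 -0.3]
0.15 False [ 0.3 -0.6  0.1]
True [0.49140124 0.02293886 0.12772499] [0.49083086 0.02214293 0.128     ]
11.6583
```

View pics/w2.png

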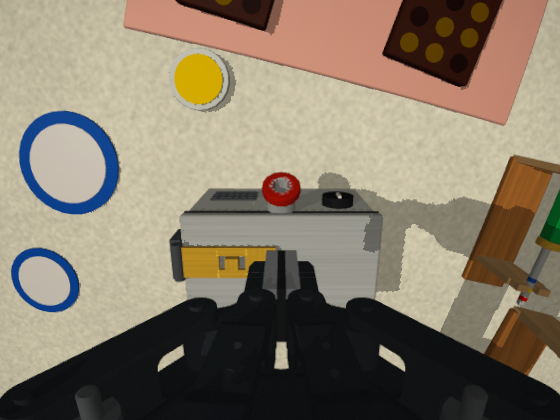

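The hasp lies flat, with the catch showing through its slot at (232,260). The mouth is at (281,187), and the lid edge is level in a camera turned by 0.235 rad, so the yaw holds. I'll refine the mouth position by comparing the projected circle with the ring, then grasp the rod.

```bash
python3 - <<'E'
from h import *
from scipy.optimize import least_squares
f=np.load("pics/w2.npz");im,d,W=f["im"],f["d"],f["W"];H=hsv(im);T=np.linalg.inv(f["world_from_camera"])
proj=lambda P:cv2.projectPoints(np.asarray(P,float).reshape(-1,3),cv2.Rodrigues(T[:3,:3])[0],T[:3,3],f["intrinsics"],f["dist_coeffs"])[0].reshape(-1,2)
red=(((H[...,0]<6)|(H[...,0]>174))&(H[...,1]>130));red[:160]=0;red[225:]=0;red[:,:250]=0;red[:,312:]=0
v,u=np.nonzero(red);print(len(u),u.min(),u.max(),v.min(),v.max())
m=fw(.085,0,.115);a=np.deg2rad(35)
ax=Rf@[np.cos(a),0,np.sin(a)];e1=Rf@[0,1.,0];e2=np.cross(ax,e1)
t=np.linspace(0,2*np.pi,90)[:,None]
circ=lambda c,r:proj(c+r*(np.cos(t)*e1+np.sin(t)*e2))
print("pred centre",proj(m),circ(m,.0175).min(0),circ(m,.0175).max(0),"bore",circ(m,.0075).min(0),circ(m,.0075).max(0))
# inner contour (bore hole edge) and red depth plane
cs,hi=cv2.findContours(red.astype(np.uint8),cv2.RETR_CCOMP,cv2.CHAIN_APPROX_NONE)
for c_,h_ in zip(cs,hi[0]):
    if len(c_)>15: print(h_[3],len(c_),cv2.fitEllipse(c_),c_.reshape(-1,2).min(0),c_.reshape(-1,2).max(0))
P=W[red];k=(abs((P-m)@ax)<.006);print("face resid",np.median((P[k]-m)@ax),k.sum(),P[k].mean(0))
cv2.imwrite("pics/m.png",cv2.resize(im[150:230,230:330,::-1],None,fx=6,fy=6,interpolation=cv2.INTER_CUBIC))
E
```

```text
785 262 299 172 205
pred centre [[281.77195797 186.01785779]] [262.05803309 171.90149194] [301.4980568 201.2056719] bore [273.321805   179.84279484] [290.22156616 192.38941014]
-1 103 ((280.7425537109375, 188.86598205566406), (33.11314010620117, 37.83176803588867), 90.18578338623047) [262 172] [299 205]
0 75 ((280.8370666503906, 184.74111938476562), (17.03437042236328, 21.10666847229004), 85.47036743164062) [268 176] [292 194]
face resid 0.00013550646663195557 729 [0.56110559 0.01952864 0.11754524]
```

View pics/m.png

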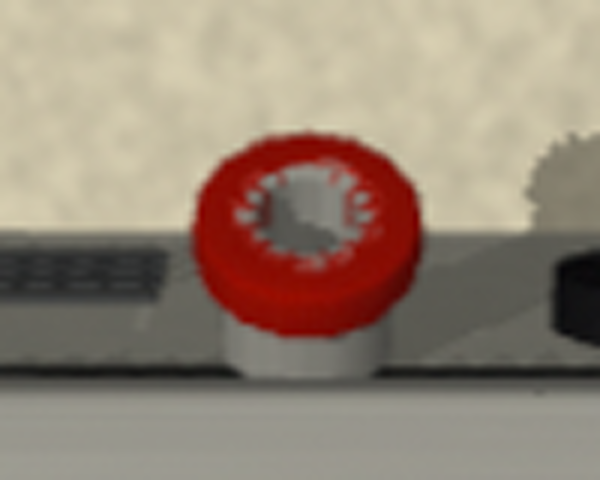

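The measured ring centre is within 1 px of the prediction, which is a +0.9 mm correction in feeder y. For the pick I'll use the flipped wrist so the camera faces the rod tip.

```bash
cat >> h.py <<'E'
F0=F0+Rf@np.array([0,.0009,0])
MOUTH=fw(.085,0,.115); A=np.deg2rad(35)
AX=Rf@np.array([np.cos(A),0,np.sin(A)])
def rod(handle,yaw,a):
    """TCP pose for a handle centre, rod yaw and pitch (flipped wrist)"""
    r=[np.pi,a,yaw+np.pi]
    return np.asarray(handle)+.019*R.from_euler("xyz",r).as_matrix()[:,2], r
E
python3 - <<'E'
from h import *
G=np.array([.608,-.2832,.08])
for h,y,a in ((G,0,0),(MOUTH+.05*AX,YAW,A),(MOUTH+.18*AX,YAW,A),([.629,.277,.12],0,0)): print(inverse_kinematics(*rod(h,y,a)))
gripper_to(.05,60)
p,r=rod(G,0,0); movep(p+[0,0,.15],r); hold(.1)
im,d,c,W=shot("wrist"); H=hsv(im)
g=(H[...,0]>50)&(H[...,0]<80)&(H[...,1]>120)&(d>0)&(W[...,2]>.085)
print("green",np.median(W[g],0),cv2.minAreaRect(W[g][:,:2].astype(np.float32)),observe()["eef_pos"])
cv2.imwrite("pics/w3.png",im[:,:,::-1]); print(observe()["time_s"])
E
```

```text
[-0.55336387  0.4866309   1.52273484  0.          1.13222692 -2.12416019]
[-0.21440135 -0.06566173  2.16218619  0.50638931  0.53954103 -2.391197  ]
[-0.12564264  0.07987135  1.85743464  0.3398662   0.65247279 -2.14432108]
[ 0.30021383  0.47616455  1.4546962   0.          1.21073191 -1.2705825 ]
green [ 0.60527701 -0.28411901  0.08784622] ((0.6079508662223816, -0.28382056951522827), (0.016751887276768684, 0.08217115700244904), 89.59769439697266) [ 0.60811359 -0.28299503  0.2111332 ]
15.1583
```

View pics/w3.png

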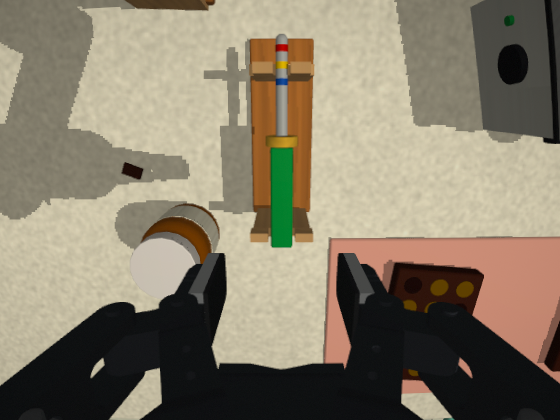

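The picture shows the rod along the tool's axis, with the tip at (282,38), collar at (282,141) and handle end at (282,245). The jar is at (165,265). I'll check the jar clearance numerically, then grasp and lift.

```bash
python3 - <<'E'
from h import *
G=np.array([.6075,-.2834,.08])
im,d,c,W=shot("wrist"); b=W[240:290,135:195].reshape(-1,3); b=b[(b[:,2]>.088)&(b[:,2]<.1)]
ctr=np.median(b,0); print("jar",ctr,len(b))
near=np.array([G[0]+.015,G[1]-.04]); gap=np.hypot(*(ctr[:2]-near))-.034; print("gap",gap); assert gap>.006
p,r=rod(G,-.004,0); 
print(move_l(p,.1,max_force=15,rotation=r)); gripper_to(.0,60); o=observe();print(o["opening"],o["grasp_force"],o["eef_pos"])
move_l(p+[0,0,.16],.12); hold(.2); o=observe();print(o["opening"],o["grasp_force"],o["time_s"],o["eef_pos"])
im,d,c,W=shot("wrist","w4"); np.savez("pics/w4.npz",im=im,d=d,W=W,**{q:np.array(v) for q,v in c.items()})
E
```

```text
jar [ 0.66162434 -0.38430338  0.09387003] 2551
gap 0.03838740614164912
False
0.016810431739652496 58.761611580848694 [ 0.60785576 -0.28364606  0.06163868]
0.01720659003902088 58.45723271369934 18.9333 [ 0.60722562 -0.28324206  0.22018821]
```

View pics/w4.png

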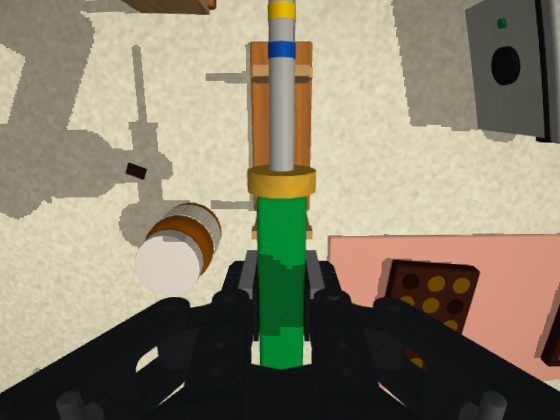

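The rod is held straight: the shaft is at u≈282 and the collar at (281,182). I'll measure its position and pitch in the tool frame from depth.

```bash
python3 - <<'E'
from h import *
f=np.load("pics/w4.npz");im,W,d=f["im"],f["W"],f["d"];H=hsv(im);o=observe()
Rt=R.from_euler("xyz",o["tcp_rot"]).as_matrix();L=(W-o["eef_pos"])@Rt
print("tilt",(Rt[:,2]).round(4),(Rt[:,0]).round(4))
for v in range(2,170,24):
    row=L[v,262:302]; k=row[:,2]<.06; r=row[k]
    if len(r): print(v,262+np.nonzero(k)[0][[0,-1]],"x",np.median(r[:,0]).round(4),"y mid",((r[:,1].min()+r[:,1].max())/2).round(4),"ztop",np.percentile(r[:,2],15).round(4))
cb=(H[...,0]>10)&(H[...,0]<30)&(H[...,1]>100);cb[:160]=0;cb[205:]=0;cb[:,:235]=0;cb[:,330:]=0
q=L[cb];print("collar x range",np.percentile(q[:,0],[1,5,50,95,99]).round(4),"y",np.percentile(q[:,1],[1,99]).round(4),"z",np.percentile(q[:,2],[1,50,99]).round(4))
g=(H[...,0]>50)&(H[...,0]<80)&(H[...,1]>120);g[:190]=0;g[265:]=0;q=L[g];A_=np.c_[q[:,0],np.ones(len(q))];print("handle top fit",np.linalg.lstsq(A_,q[:,2],rcond=None)[0])
E
```

```text
tilt [-8.e-04  5.e-04 -1.e+00] [-1.e+00  4.e-03  8.e-04]
2 [268 294] x 0.1042 y mid -0.0012 ztop -0.022
26 [269 294] x 0.0971 y mid -0.001 ztop -0.0217
50 [268 294] x 0.0896 y mid -0.0012 ztop -0.0219
74 [269 294] x 0.082 y mid -0.001 ztop -0.0217
98 [269 293] x 0.0743 y mid -0.0012 ztop -0.0219
122 [269 293] x 0.0663 y mid -0.0012 ztop -0.0218
146 [265 293] x 0.0581 y mid -0.001 ztop -0.0219
collar x range [-0.0231  0.0156  0.0462  0.0495  0.0497] y [-0.0298  0.0278] z [-0.0309 -0.027   0.2131]
handle top fit [-0.34488769 -0.01659761]
```

The collar is at 0.0497 m in the tool frame (0.050 expected), so the rod sits as planned. Next I'll go to the pre-insertion pose with the tip 30 mm outside the mouth and check the alignment.

```bash
cat >> h.py <<'E'
OFF=.0183
def rod(handle,yaw,a):
    r=[np.pi,a,yaw+np.pi]
    return np.asarray(handle)+OFF*R.from_euler("xyz",r).as_matrix()[:,2], r
def ins(z,dy=0,dn=0):
    """TCP pose with the tip at tube z; dy along feeder y, dn along the tube normal (up)"""
    n=np.cross(AX,Rf[:,1])
    return rod(MOUTH+(z+.125)*AX+dy*Rf[:,1]+dn*n,YAW,A)
E
python3 - <<'E'
from h import *
p,r=ins(.03); movep(p+[0,0,.06],r); move_l(p,.12); hold(.3)
o=observe();print(o["time_s"],o["eef_pos"]-p,o["grasp_force"],np.cross(AX,Rf[:,1]))
im,d,c,W=shot("wrist");s=shot("side")
np.savez("pics/w5.npz",im=im,d=d,W=W,**{q:np.array(v) for q,v in c.items()})
np.savez("pics/s5.npz",im=s[0],d=s[1],W=s[3],**{q:np.array(v) for q,v in s[2].items()})
e=cv2.resize(s[0][150:255,240:380],(560,420),interpolation=cv2.INTER_CUBIC)
cv2.imwrite("pics/w5.png",cv2.resize(np.hstack([im,e])[:,:,::-1],(800,300)))
E
```

```text
21.225 [ 5.23004063e-04 -5.58439718e-05  1.18681062e-03] 58.48294794559479 [-0.55781131 -0.13355325  0.81915204]
```

View pics/w5.png

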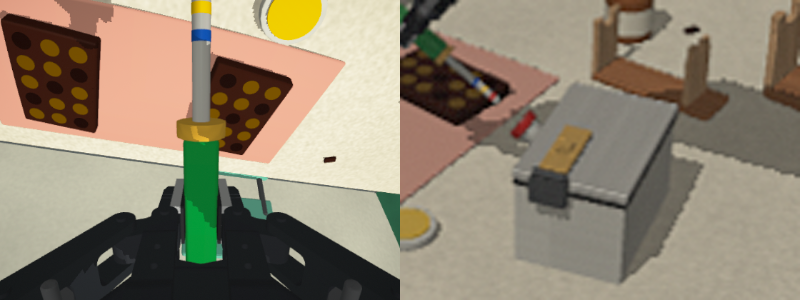

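The side view shows the tip at crop (500,103) pointing at the mouth at (524,124). The wrist view confirms the grip is straight. I'll insert now with a low force stop and compensate for the tracking offset.

```bash
python3 - <<'E'
from h import *
dy,dn=-.0005,0
p,r=ins(.03,dy,dn); corr=ins(.03)[0]-observe()["eef_pos"]
move_l(p+corr,.05); o=observe(); print((o["eef_pos"]-p).round(4))
for z in (.0,-.02,-.04,-.06,-.071):
    hit=move_l(ins(z,dy,dn)[0]+corr,.05,max_force=8); o=observe()
    D=o["eef_pos"]-ins(0,dy,dn)[0]
    print(z,hit,"axial",(D@AX).round(4),"lat",(D@Rf[:,1]).round(4),"n",(D@np.cross(AX,Rf[:,1])).round(4),"F",[(o["ft_force"]@a).round(1) for a in (AX,Rf[:,1],np.cross(AX,Rf[:,1]))],o["time_s"])
    if hit: break
E
```

```text
[-0.0003  0.     -0.0007]
0.0 False axial -0.0002 lat -0.0001 n -0.0002 F [np.float64(0.3), np.float64(0.4), np.float64(-1.2)] 22.325
-0.02 False axial -0.0208 lat -0.0 n -0.0004 F [np.float64(-0.5), np.float64(-0.2), np.float64(-0.8)] 22.875
-0.04 False axial -0.0407 lat -0.0 n -0.0004 F [np.float64(-0.4), np.float64(-0.3), np.float64(-0.7)] 23.425
-0.06 False axial -0.0608 lat -0.0 n -0.0004 F [np.float64(-0.2), np.float64(-0.4), np.float64(-0.5)] 23.975
-0.071 False axial -0.0722 lat 0.0001 n -0.0005 F [np.float64(-0.1), np.float64(-0.0), np.float64(-0.3)] 24.3417
```

```bash
python3 - <<'E'
from h import *
dy=-.0005
corr=np.array([-.0005,0,-.0006])
hit=move_l(ins(-.088,dy)[0]+corr,.02,max_force=8); hold(.4); o=observe()
D=o["eef_pos"]-ins(0,dy)[0]; print(hit,(D@AX).round(4),[(o["ft_force"]@a).round(1) for a in (AX,Rf[:,1],np.cross(AX,Rf[:,1]))],o["grasp_force"],o["time_s"])
s=shot("side"); im=s[0]; w=shot("wrist")[0]
e=cv2.resize(im[150:255,240:380],(560,420),interpolation=cv2.INTER_CUBIC)
cv2.imwrite("pics/w6.png",cv2.resize(np.hstack([w,e])[:,:,::-1],(800,300)))
E
```

```text
True -0.0744 [np.float64(6.9), np.float64(0.1), np.float64(0.9)] 59.2494535446167 25.1583
```

View pics/w6.png

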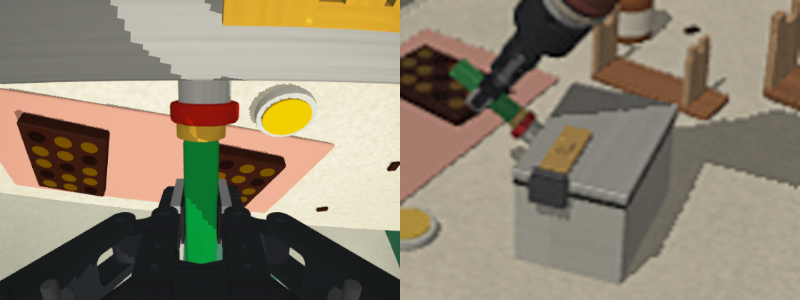

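The collar is seated on the red mouth: contact at 6.9 N and depth 74.4 mm, with the hasp still shut. Now I'll draw it out, level it, and go over the pad.

```bash
python3 - <<'E'
from h import *
o=observe(); D=(o["eef_pos"]-ins(0)[0])@AX
print(move_l(o["eef_pos"]+(.05-D)*AX,.06,max_force=20)); hold(.3); o=observe(); print(o["grasp_force"],o["opening"],((o["eef_pos"]-ins(0)[0])@AX).round(4))
e=o["eef_pos"]; move_l([e[0],e[1],.30],.15)
p,r=rod([.629,.277,.25],0,0); movep(p,r); move_l(p-[0,0,.126],.12); hold(1)
o=observe();print(o["eef_pos"],o["tcp_rot"],o["grasp_force"],o["opening"],o["time_s"],abs(o["joint_velocities"]).max())
w=shot("wrist"); s=shot("side"); t=shot("top")
cr=lambda im,a,b:cv2.resize(im[a:a+150,b:b+200],(560,420),interpolation=cv2.INTER_CUBIC)
cv2.imwrite("pics/w7.png",cv2.resize(np.vstack([np.hstack([w[0],cr(s[0],170,160)]),np.hstack([cr(t[0],130,150),t[0]])])[:,:,::-1],(800,600)))
E
```

```text
False
59.09561634063721 0.017119767778252633 0.0499
[0.62898588 0.27701209 0.10568083] [-3.14159025e+00 -1.50859592e-05 -3.14152961e+00] 59.0712833404541 0.016850700545691082 31.7833 0.0007383445324238056
```

View pics/w7.png

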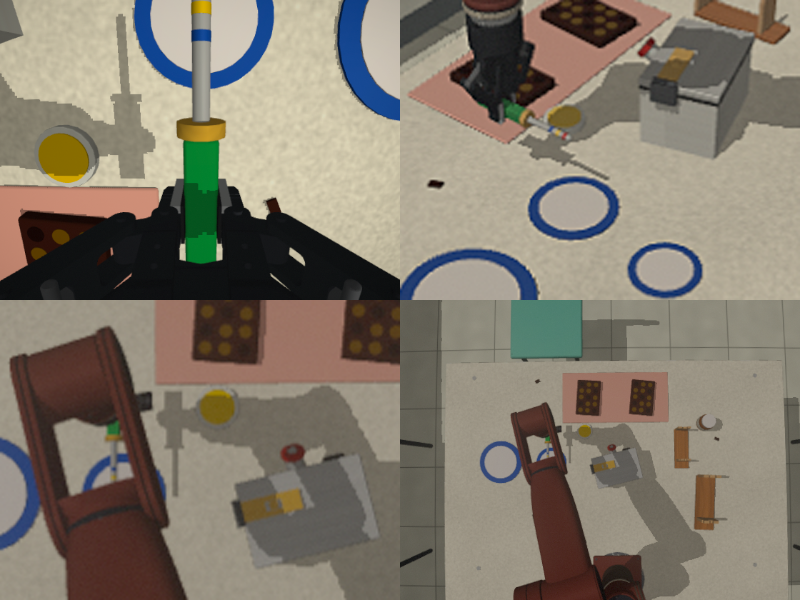

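The rod is held level and still, pointing over the middle-sized pad, with the hasp shut and everything else undisturbed. The tip is at about (0.504, 0.277, 0.124). Handing in.

```bash
python3 -c "
from plant import *
print(job_done())"
```

```text
the job is handed in; nothing more can be done
None
```

The job is handed in: I shut the hasp, pushed the rod in until its collar stopped on the mouth, drew it out, and left it held level and still about 12 cm above the pad, at 32 s of the 67 s allowed; the judge's verdict was not shown.

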